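Hang the cutlery caddy on the turntable rack and hold its index plunger out

ROBOT

A 6-joint arm with a two-finger parallel gripper is mounted at the origin on the work surface. World frame = base frame: x ahead of the robot, y to its left, z up, the work surface at z = 0. Lengths are in m, angles in degrees, forces in N, time in s.
With the tool pointing down it reaches from about 0.25 to 0.725 m from the base axis. Payload 9.7 kg.
Tool frame: the origin (TCP) lies midway between the tips of the shut fingers; the grasp point (between the pads) lies 19 mm behind it; z points along the fingers, y is the line along which they close (so a half turn about z gives the same grasp; the last joint's range is limited). The gripper opens to 85 mm and grips with 20 to 120 N. Pads are 22 mm wide; open, the fingers measure 114 mm over their backs; the gripper's body (76 mm by 85 mm) begins 54 mm behind the grasp point. The pads swing forward as they close: fully open they stand 13 mm farther back than shut.
Start: joints at [73.052, 4.979, 10.078, 95.1, 0, 90], TCP at [0.16, 0.526, 0.231] pointing down, gripper open.
Joint ranges: [-179.16, 179.16], [-48.56, 103.87], [-65.8, 70.77], [-126.05, 130.52], [-82.76, 87.17], [-180, 180]. Speed limits (degrees/s): [127.2, 127.2, 147.25, 180, 180, 180].

INTERFACE

Orientations are given as [roll, pitch, yaw] about the fixed x, y, z axes, in that order (R = Rz(yaw) Ry(pitch) Rx(roll)).
In Python, from workcell import * gives the robot as it stands.
- The arm moves only by the tool servo_tool, never from a script. Its argument "moves" is a list of rows, each a list of 4 numbers: the shift along the world's x, y, z in cm, then the turn about the world's z in rad. A call has 1 to 20 rows; each row is the pose to reach, as a shift and turn from the pose commanded when the call began; what a row does not reach only later rows make up. A row lasts 1/12 s, in which the tool goes at most 41.7 mm and 7.16 degrees, less where a joint would pass 70% of its speed; a pose out of reach is approached as far as the arm can. A call with a gripper value outside its range is refused whole. "claw" is the closure, from 0 (fully open) to 1 (shut), set as the call begins (left out, the last holds). The fingers move at their own pace and stop on an object; "force" is the grip in N (left out, the last holds). Time passes only in rows, so rows that repeat a pose let the fingers close. It gives the time, the measured TCP pose, the force, the opening and the grip force at its end, in the units of the state.
- get_obs(): the state, without advancing time (a new reading comes with each control period).
- camera(name): name is "scene" or "side" or "wrist"; returns the picture (384x512x3 uint8, red, green, blue); there is no depth.
- get_calibration(name): a dict with "fx", "fy", "cx", "cy" (pixels), "rvec" (rotation vector, rad) and "tvec" (3), from world to camera coordinates, as OpenCV has them; the wrist camera has in their place "tool_from_camera" (4x4, takes a point from camera to tool coordinates, whose origin is the TCP and whose axes are the flange's). Camera axes: x right, y down, z forward; pixel columns grow to the right and rows downward; lengths in m; the calibration is good to about 2 mm. A picture is of the moment at which its call begins: read the wrist's pose just before it. get_calibration takes no time and is no camera call.
- job_done(): hands the job in; it is judged then, once.
The state is a dict: "time": time; "q": joint angles; "qd": joint speeds; "joint_efforts": joint torques, N m; "ee_pos": TCP position; "tcp_rot": TCP orientation; "wrist_force": force on the tool from outside, world axes, zero at the start; "torque": the same for the moment, N m; "opening": finger opening in m; "grasp_force": force on a finger pad.
Only numpy, scipy, OpenCV 4.12 (cv2) and the standard library are available. Lean on these libraries where they do the work, as an engineer would, in place of code of your own. Each camera call takes 0.05 s, during which the arm holds its last target. There are 200 camera calls.

TASK

Hang the empty cutlery caddy by its handle on the twin hook of the turntable rack, so that the bar of its handle lies across both prongs and it hangs free and upright, and let go of it. Then grip the knob of the rack's sprung index plunger, pull it straight up fully back so that its pin is clear of the hole in the turntable, and finish while still holding it there, so that I can turn the rack round. Leave the other kitchen things where they stand.

Things in the scene. Friction and masses are not known exactly. Their poses are not given: they have to be found in the camera images.
- rack: Turntable rack, fixed. Origin: centre of its underside, on the worktop; z up, -x its front, roughly towards the robot. Wooden disc 300 mm across, top 30 mm high; a 22 mm steel post in the centre carries a twin hook at its top, facing the front. A bracket at its +y side reaches over the rim and carries the index plunger. Nothing on the rack is higher than the hook ends (240 mm).
- hook_seat (a point): Where the middle of the caddy's bar belongs (bar along this y): midway between the hook's prongs, 225 mm high, 75 mm in front of the post. Axes as the rack. The prongs, 10 mm round steel, lie at y = -32 and +32 mm, top 220 mm high, level from a crossbar over the post (rack x = 0) to x = -120 mm, where each end turns up to 240 mm height.
- caddy: Open steel cutlery caddy, loose, empty, about 0.15 to 0.31 kg: a box 60 (x) by 120 (y) by 80 mm with 3 mm walls and a rigid hoop handle over its middle. Origin: centre of its underside; z up. It starts upright on the worktop, to the left or the right of the rack.
- caddy_bar (a point): Middle of the level top bar of the caddy's handle: a 10 mm round bar along the caddy's y, 165 mm above the caddy's underside, 103 mm free length between the two 10 mm uprights (at y = -56.5 and +56.5 mm). Axes those of the caddy. The window under the bar is 80 mm high, down to the box's rim; the hook's ends enter it from the front.
- plunger (a joint): Travel of the index plunger in m: 0 = pin seated in the turntable's hole, grows as the knob is pulled straight up, 0.018 = fully back at its stop. The pin is 10 mm deep in the hole when seated. Sprung: about 5 N at 0, 12 N at 0.018; it snaps back when let go.
- knob_mid (a point): Centre of the plunger's black pull knob: an upright cylinder, 26 mm diameter and 26 mm high, its centre 99 mm above the worktop when seated, at x = 0, y = 130 mm of the rack; moves with the plunger; z up. Below it a 22 mm sleeve, 18 mm high, then the bracket's arm: aluminium, top 68 mm high, 50 mm wide along the rack's x, from y = 109 to 203 mm of the rack.
- jar: Storage jar, glass with steel lid, 84 mm diameter, 120 mm high, standing. Origin: centre of the underside. Leave it.
- spice: Spice jar, amber glass, 42 mm diameter, 85 mm high, standing on the turntable behind the post. Origin: centre of the underside. Leave it.
- oil: Oil bottle, green glass, 60 mm diameter, 210 mm high, standing at the back. Origin: centre of the underside. Leave it.
- mug: White mug, 80 mm diameter, 90 mm high, handle at its +y. Origin: centre of the underside. Leave it.
- bowl: White bowl, 120 mm diameter, 50 mm high. Origin: centre of the underside. Leave it.
- spatula: Wooden spatula lying flat on the left. Origin near its middle. Leave it.
- pepper: Steel pepper pot, 44 mm diameter, 100 mm high, standing to the right of the rack. Origin: centre of the underside. Leave it.

How it is judged (in metres and radians):
On the way, in this order (a step that is already met when the one before it is completed fails the run):
1. the caddy hangs by its handle bar on both prongs, upright, still and let go (x of caddy_bar in the frame of rack between -0.115 and -0.01 m and y of caddy_bar in the frame of rack between -0.024 and 0.024 m and z of caddy_bar in the frame of rack between 0.216 and 0.233 m and angle between caddy's own z axis and vertical below 0.2 rad and contact force between caddy and rack above 0.7 N and contact force between each of the arm, the fingers and caddy below 0.05 N and linear speed of caddy below 0.06 m/s), for 0.3 s.
2. the plunger is pulled fully back by its knob in the fingers (value of joint plunger above 0.0145 m and contact force between the fingers and plunger above 2 N), for 0.3 s.
At the end, for the whole second after the job is handed in: The caddy's bar rests across both prongs, behind their upturned ends (middle within 24 mm of midway, height within 8 mm), upright within 0.2 rad, still, carried by the rack, untouched by the robot; the plunger is at least 14.5 of 18 mm back, its knob held by the fingers (all of step 1 and all of step 2); the arm keeps its last pose, push and grip.
It fails at once if one of the other kitchen things is moved by more than 30 mm (distance of any of jar, spice, oil, mug, bowl, spatula, pepper from where it was at the start of the episode above 0.03 m).
It fails at once if a standing jar, bottle, pot, mug or bowl is tipped (angle between any of jar, spice, oil, mug, bowl, pepper's own z axis and vertical above 0.5 rad).
It also fails if it takes over 59 s, if anything falls off the work surface, if the arm or the gripper's body presses on something with over 40 N, if the wrist force passes 120 N, or if a joint passes its speed limit or range.

## Working session

There is one attempt and no reset: what is moved stays moved. The work goes in short steps, Python scripts to look and compute and a tool call to move; the robot and the scene stay as the last step left them, time stands still between calls to the robot, and variables do not carry over. Pictures are saved under pics/ and viewed, at most 10 in all, crops included, and the job is handed in when it is done.

Besides the shell and the picture viewer there is one more tool, called after "Request:" as name([rows], argument=value, ...), one row to a line, values as JSON. servo_tool: Moves the arm, as the interface text tells. Its arguments: {"type":"object","properties":{"moves":{"type":"array","items":{"type":"array","items":{"type":"number"}}},"claw":{"type":"number"},"force":{"type":"number"}},"required":["moves"]}

```bash
mkdir -p pics; python3 - <<'E'
from workcell import *
import cv2,numpy as np
print(get_obs())
for n in("scene","side","wrist"):
    print(n,get_calibration(n)); 
    im=camera(n); cv2.imwrite(f"pics/{n}0.png",im[:,:,::-1])
a=cv2.imread("pics/scene0.png")
cv2.imwrite("pics/scene0b.png",cv2.resize(a,(800,600),interpolation=cv2.INTER_CUBIC))
a=cv2.imread("pics/side0.png")
cv2.imwrite("pics/side0b.png",cv2.resize(a,(800,600),interpolation=cv2.INTER_CUBIC))
E
```

```text
{'time': 0.0, 'q': array([ 7.30520246e+01,  5.00998440e+00,  1.00355872e+01,  9.50977838e+01,
       -3.02032391e-04,  8.99999837e+01]), 'qd': array([-0.0349556 ,  0.07258779,  0.05391098, -0.00666609,  0.02504504,
       -0.05432235]), 'joint_efforts': array([ 2.63116301e-03, -5.20387387e+01,  4.64804292e+01,  1.61882717e-02,
       -1.72116529e-06,  1.35854447e-05]), 'ee_pos': array([0.16026683, 0.5259115 , 0.23060391]), 'tcp_rot': array([-1.79927819e+02,  3.02011590e-04,  1.63052041e+02]), 'wrist_force': array([ 1.02323863, -0.41586741,  0.19703833]), 'torque': array([ 0.01291669, -0.01107094, -0.00689639]), 'grasp_force': 0.0, 'opening': 0.08528648013412553}
scene {'fx': 451.73935689833, 'fy': 451.73935689833, 'cx': 248.92299624624388, 'cy': 200.04070240911483, 'rvec': array([ 1.90917181,  1.9332679 , -0.53333685]), 'tvec': array([-0.01422674, -0.44495294,  1.75528463])}
side {'fx': 361.9126147326919, 'fy': 361.9126147326919, 'cx': 253.31456248885073, 'cy': 198.42181293916553, 'rvec': array([ 2.13927253, -0.74257522,  0.36791254]), 'tvec': array([-0.46609312,  0.36985953,  0.99496315])}
wrist {'fx': 267.39100256421887, 'fy': 267.39100256421887, 'cx': 251.51885941521678, 'cy': 194.61666122415315, 'tool_from_camera': array([[ 1.49041961e-03, -9.46701178e-01, -3.22109698e-01,
         8.26952609e-02],
       [ 9.99998876e-01,  1.46325315e-03,  3.26455416e-04,
        -6.07068567e-04],
       [ 1.62272303e-04, -3.22109822e-01,  9.46702295e-01,
        -1.43585085e-01],
       [ 0.00000000e+00,  0.00000000e+00,  0.00000000e+00,
         1.00000000e+00]])}
```

View pics/scene0b.png

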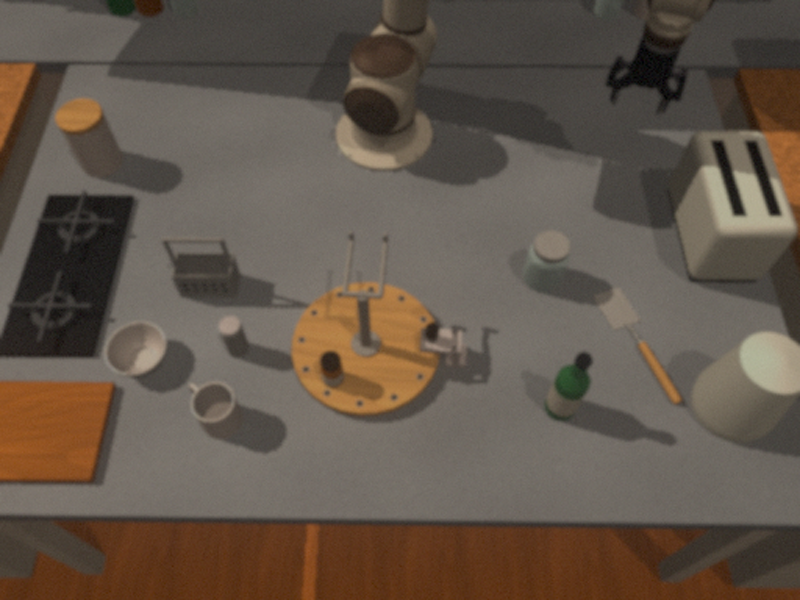

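View pics/side0b.png

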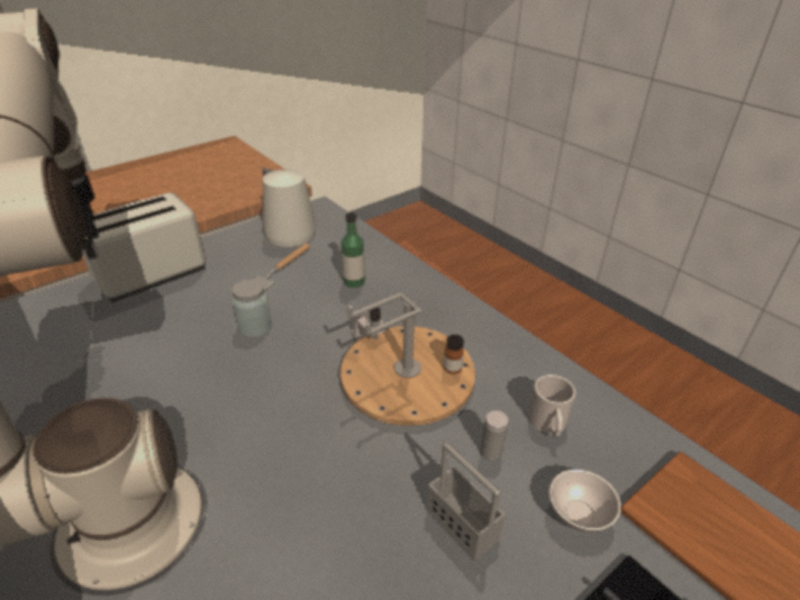

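The scene view (800x600) shows the caddy right of the rack: bar from (166,240) to (226,240). The hook ends are at (350,237) and (385,240), the crossbar at (340,294)–(381,294), and the knob at about (431,328). In the side view the bar runs from (446,450) to (495,497), and the knob is at (375,313).

```bash
cat > h.py <<'E'
from workcell import *
import cv2,numpy as np
def ray(n,px):
    c=get_calibration(n);R,_=cv2.Rodrigues(c["rvec"]);t=c["tvec"]
    d=R.T@np.array([(px[0]-c["cx"])/c["fx"],(px[1]-c["cy"])/c["fy"],1]);return -R.T@t,d/np.linalg.norm(d)
def plane(n,px,z):
    o,d=ray(n,px);return o+d*(z-o[2])/d[2]
def tri(p1,p2):
    o1,d1=ray("scene",p1);o2,d2=ray("side",p2)
    s=np.linalg.lstsq(np.c_[d1,-d2],o2-o1,rcond=None)[0]
    a=o1+s[0]*d1;b=o2+s[1]*d2;return (a+b)/2,np.linalg.norm(a-b)
E
python3 - <<'E'
from h import *
np.set_printoptions(precision=4,suppress=True)
k=1/1.5625
def P(n,x,y,z): return plane(n,(x*k,y*k),z)
for nm,s,d,z in [("barA",(166,240),(446,450),.165),("barB",(226,240),(495,497),.165),
 ("knobtop",(431,328),(375,313),.112)]:
    print(nm,P("scene",*s,z),P("side",*d,z),tri(np.array(s)*k,np.array(d)*k))
for nm,s,z in [("tipR",(350,237),.24),("tipL",(385,240),.24),("crossR",(340,294),.22),("crossL",(381,294),.22),("post",(365,345),.03)]: print(nm,P("scene",*s,z))
for nm,s,z in [("stipL",(328,326),.24),("stipR",(343,342),.24),("scrossL",(403,294),.22),("scrossR",(418,313),.22)]: print(nm,P("side",*s,z))
# disc
for n in("scene","side"):
    a=cv2.imread(f"pics/{n}0.png");h=cv2.cvtColor(a,cv2.COLOR_BGR2HSV)
    m=cv2.inRange(h,(8,90,80),(25,255,255))
    x0,y0,x1,y1=(180,175,285,268) if n=="scene" else (212,205,310,272)
    mm=np.zeros_like(m);mm[y0:y1,x0:x1]=m[y0:y1,x0:x1]
    c=max(cv2.findContours(mm,0,2)[0],key=cv2.contourArea)
    hl=cv2.convexHull(c)[:,0]
    Q=np.array([plane(n,p,.03)[:2] for p in hl])
    # circle fit
    A=np.c_[2*Q,np.ones(len(Q))];s=np.linalg.lstsq(A,(Q**2).sum(1),rcond=None)[0]
    print(n,"disc",s[:2],np.sqrt(s[2]+s[:2]@s[:2]),hl.min(0),hl.max(0))
a=cv2.imread("pics/scene0.png")[130:260,90:310];b=cv2.imread("pics/side0.png")[180:360,200:340]
a=cv2.resize(a,None,fx=2.2,fy=2.2,interpolation=2);b=cv2.resize(b,None,fx=2,fy=2,interpolation=2)
W=np.zeros((max(a.shape[0],b.shape[0]),a.shape[1]+b.shape[1],3),np.uint8);W[:a.shape[0],:a.shape[1]]=a;W[:b.shape[0],a.shape[1]:]=b
print(W.shape,a.shape);cv2.imwrite("pics/crop1.png",cv2.convertScaleAbs(W,alpha=1.5))
E
```

```text
barA [ 0.455  -0.4168  0.165 ] [ 0.4442 -0.3192  0.165 ] (array([ 0.4492, -0.372 ,  0.195 ]), np.float64(0.0851209499417041))
barB [ 0.4536 -0.299   0.165 ] [ 0.4434 -0.4288  0.165 ] (array([ 0.4474, -0.3602,  0.1179]), np.float64(0.10977234493665446))
knobtop [0.6171 0.1026 0.112 ] [0.606  0.0904 0.112 ] (array([0.6128, 0.102 , 0.1022]), np.float64(0.003107271888528909))
tipR [ 0.4996 -0.0501  0.24  ]
tipL [0.5057 0.0142 0.24  ]
crossR [ 0.6107 -0.0642  0.22  ]
crossL [0.6098 0.0086 0.22  ]
post [ 0.6115 -0.0257  0.03  ]
stipL [ 0.4202 -0.017   0.24  ]
stipR [ 0.4169 -0.0709  0.24  ]
scrossL [ 0.6086 -0.0046  0.22  ]
scrossR [ 0.5925 -0.0711  0.22  ]
scene disc [ 0.611  -0.0252] 0.1513071995377235 [186 182] [281 266]
side disc [ 0.6003 -0.0325] 0.15160579352061132 [218 209] [303 271]
(360, 764, 3) (286, 484, 3)
```

View pics/crop1.png

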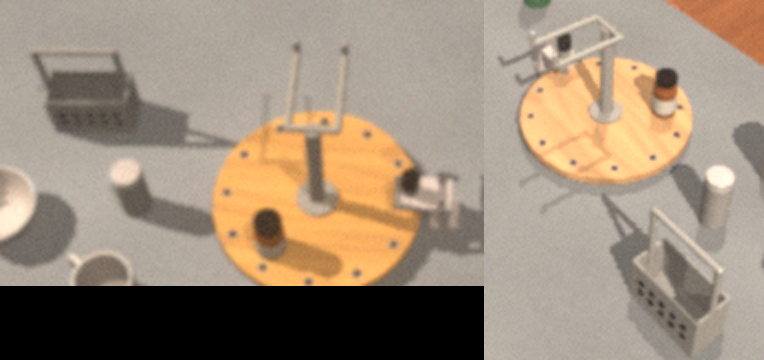

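The crop makes the side bar ends clear, and the caddy's bar is roughly along world y, mid near (0.45,-0.36). I'll raise the arm and move to a hover point where the wrist camera sees the rack and the caddy together.

Request:
servo_tool([
  [2,-5,8,-0.1],
  [4,-10,15,-0.2],
  [8,-14,17,-0.4],
  [24,-58,17,-1.27],
  [24,-58,17,-1.27],
  [24,-58,17,-1.27],
  [24,-58,17,-1.27],
  [24,-58,17,-1.27],
  [24,-58,17,-1.27],
  [24,-58,17,-1.27],
  [24,-58,17,-1.27],
  [24,-58,17,-1.27],
  [24,-58,17,-1.27],
  [24,-58,17,-1.27],
  [24,-58,17,-1.27],
  [24,-58,17,-1.27],
  [24,-58,17,-1.27],
  [24,-58,17,-1.27],
  [24,-58,17,-1.27],
  [24,-58,17,-1.27],
], claw=0)

```text
time: 1.82
ee_pos: [0.4001, -0.0534, 0.4012]
tcp_rot: [-180.0, -0.0, 90.3]
wrist_force: [-0.1, 0.1, -0.7]
opening: 0.0852
grasp_force: 0.0
```

```bash
cat >> h.py <<'E'
import pickle
from scipy.spatial.transform import Rotation as Ro
def snap(f):
    o=get_obs();im=camera("wrist")[:,:,::-1].copy();cv2.imwrite(f"pics/{f}.png",im);pickle.dump(o,open(f"pics/{f}.pkl","wb"));return o,im
def wplane(o,px,z):
    c=get_calibration("wrist");T=c["tool_from_camera"]
    R=Ro.from_euler("xyz",o["tcp_rot"],degrees=True).as_matrix()
    d=R@T[:3,:3]@np.array([(px[0]-c["cx"])/c["fx"],(px[1]-c["cy"])/c["fy"],1]);p=o["ee_pos"]+R@T[:3,3]
    return p+d*(z-p[2])/d[2]
E
python3 - <<'E'
from h import *
o,im=snap("w1");print(o["time"],o["ee_pos"],o["tcp_rot"],o["q"])
cv2.imwrite("pics/w1b.png",cv2.convertScaleAbs(cv2.resize(im,(800,600),interpolation=2),alpha=1.4))
E
```

```text
1.8167 [ 0.40009318 -0.05344627  0.4012201 ] [-1.79984365e+02 -1.38700793e-02  9.02910691e+01] [-7.61696606e+00 -6.88200068e+00  1.83039090e+01  1.15203304e+02
  1.15870366e-02  8.20919612e+01]
```

View pics/w1b.png

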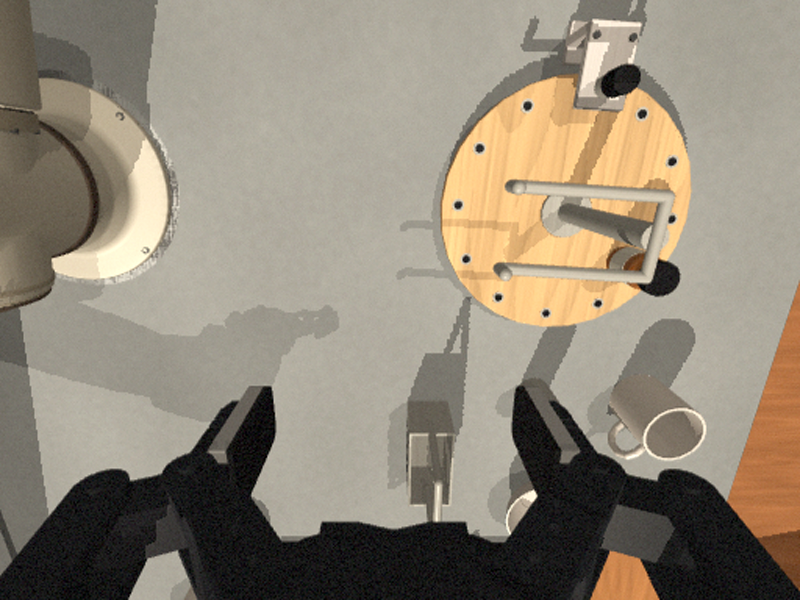

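The wrist view is clear. The prong ends are at (515,187) and (503,272), the crossbar corners at (668,194) and (650,280), and the knob at (625,78). The caddy box is at (408–453, 432–505), partly hidden, so I'll move towards it and look again while computing the rack pose.

```bash
python3 - <<'E'
from h import *
np.set_printoptions(precision=4,suppress=True)
o=pickle.load(open("pics/w1.pkl","rb"));k=.64
pt={}
for nm,x,y,z in [("tipL",515,187,.24),("tipR",503,272,.24),("midL",590,190,.22),("midR",580,275,.22),("cL",668,196,.22),("cR",650,279,.22),("knob",627,77,.112),("boxa",430,432,.08),("bar1",433,432,.165)]:
    pt[nm]=wplane(o,(x*k,y*k),z);print(nm,pt[nm])
im=cv2.imread("pics/w1.png");h=cv2.cvtColor(im,cv2.COLOR_BGR2HSV);m=cv2.inRange(h,(8,70,90),(28,255,255))
mm=np.zeros_like(m);mm[45:212,275:450]=m[45:212,275:450]
c=max(cv2.findContours(mm,0,2)[0],key=cv2.contourArea);hl=cv2.convexHull(c)[:,0]
Q=np.array([wplane(o,p,.03)[:2] for p in hl]);s=np.linalg.lstsq(np.c_[2*Q,np.ones(len(Q))],(Q**2).sum(1),rcond=None)[0]
print("disc",s[:2],np.sqrt(s[2]+s[:2]@s[:2]))
# index holes: dark blobs on disc
E
```

```text
tipL [0.4856 0.0127 0.24  ]
tipR [ 0.4828 -0.0488  0.24  ]
midL [0.5478 0.0099 0.22  ]
midR [ 0.5503 -0.056   0.22  ]
cL [0.6074 0.0059 0.22  ]
cR [ 0.6071 -0.0589  0.22  ]
knob [0.6152 0.1045 0.112 ]
boxa [ 0.4504 -0.3062  0.08  ]
bar1 [ 0.4444 -0.2449  0.165 ]
disc [ 0.6066 -0.0263] 0.14927549628855896
```

Request:
servo_tool([
  [4,-10,0,0],
  [5,-25,0,0],
  [5,-25,0,0],
  [5,-25,0,0],
  [5,-25,0,0],
  [5,-25,0,0],
  [5,-25,0,0],
  [5,-25,0,0],
  [5,-25,0,0],
  [5,-25,0,0],
])

```text
time: 2.7
ee_pos: [0.4504, -0.3021, 0.4021]
tcp_rot: [179.9, 0.0, 90.4]
wrist_force: [0.3, -0.4, -0.1]
opening: 0.0855
grasp_force: 0.0
```

```bash
python3 - <<'E'
from h import *
o,im=snap("w2");print(o["time"],o["ee_pos"],o["tcp_rot"],o["q"])
cv2.imwrite("pics/w2b.png",cv2.convertScaleAbs(cv2.resize(im,(800,600),interpolation=2),alpha=1.4))
E
```

```text
2.7 [ 0.45039954 -0.30205908  0.40213655] [1.79946057e+02 2.06953256e-02 9.03932949e+01] [-3.38546245e+01  1.27113030e+01  3.89352972e+01  1.16167758e+02
  1.32505426e-02  5.57520773e+01]
```

View pics/w2b.png

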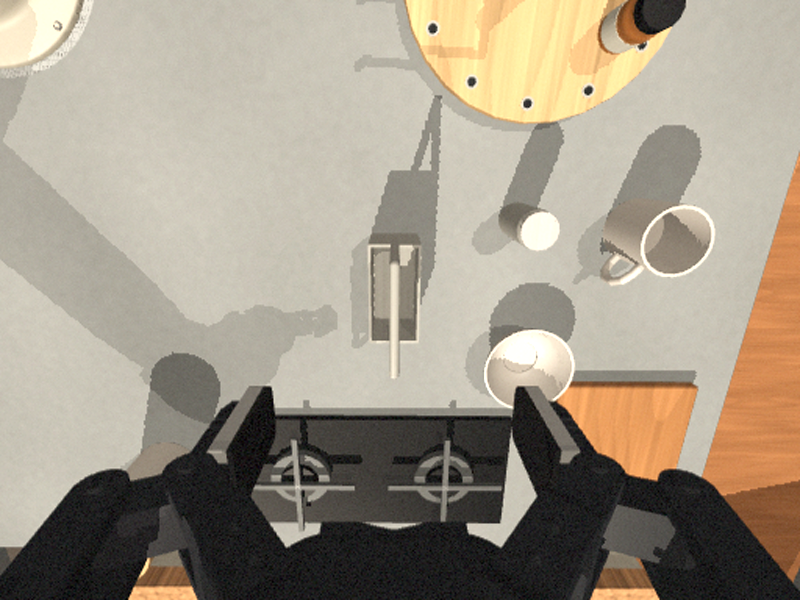

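The bar runs from (395,247) to (395,377) and the box rim spans (369–420, 243–342). The rack pose is consistent: centre (0.6065,-0.0263), yaw about -3.8° from the prongs and the knob.

```bash
python3 - <<'E'
from h import *
np.set_printoptions(precision=4,suppress=True)
o=pickle.load(open("pics/w2.pkl","rb"));k=.64
for nm,x,y,z in [("b1",394.5,246,.165),("b2",394.5,377,.165),("tl",369,244,.08),("tr",420,243,.08),("bl",370,341,.08),("br",419,342,.08),("pepper",538,230,.1)]:
    print(nm,wplane(o,(x*k,y*k),z))
E
```

```text
b1 [ 0.4521 -0.293   0.165 ]
b2 [ 0.4534 -0.4283  0.165 ]
tl [ 0.424  -0.3074  0.08  ]
tr [ 0.4812 -0.3058  0.08  ]
bl [ 0.424 -0.426  0.08 ]
br [ 0.4835 -0.4268  0.08  ]
pepper [ 0.6049 -0.2871  0.1   ]
```

Request:
servo_tool([
  [0.3,-3,0,0],
  [0.3,-6.3,-2,0],
  [0.3,-6.3,-6,0],
  [0.3,-6.3,-10,0],
  [0.3,-6.3,-14,0],
  [0.3,-6.3,-17,0],
  [0.3,-6.3,-20,0],
  [0.3,-6.3,-22.5,0],
  [0.3,-6.3,-24.5,0],
  [0.3,-6.3,-25.4,0],
  [0.3,-6.3,-25.4,0],
  [0.3,-6.3,-25.4,0],
])

```text
time: 3.75
ee_pos: [0.4537, -0.3662, 0.1486]
tcp_rot: [179.9, 0.0, 90.3]
wrist_force: [-0.2, 0.0, 0.5]
opening: 0.0857
grasp_force: 0.0
```

Request:
servo_tool([
  [0,0,0,0],
  [0,0,0,0],
  [0,0,0,0],
  [0,0,0,0],
  [0,0,0,0],
  [0,0,0,0],
  [0,0,0,0],
  [0,0,0,0],
  [0,0,0,0],
  [0,0,0,0],
  [0,0,0,0],
  [0,0,0,0],
], claw=1, force=50)

```text
time: 4.75
ee_pos: [0.4533, -0.367, 0.1475]
tcp_rot: [180.0, 0.0, 90.3]
wrist_force: [-1.5, 0.1, 2.9]
opening: 0.0076
grasp_force: 48.8
```

The bar is gripped, with the opening at 7.6 mm and the load felt. Next I lift it, swing to the front of the hook and turn it to the rack's yaw.

Request:
servo_tool([
  [0,0,1,0],
  [0,0,3,0],
  [0,0,5.5,0],
  [-1,1,8,0],
  [-2,3,9.7,0],
  [-3,5.5,9.7,0],
  [-4,8,9.7,-0.02],
  [-4,11,9.7,-0.04],
  [-4,14,9.7,-0.06],
  [-4,17,9.7,-0.075],
  [-4,20,9.7,-0.075],
  [-4,23,9.7,-0.075],
  [-4,26,9.7,-0.075],
  [-4,29,9.7,-0.075],
  [-4,31.5,9.7,-0.075],
  [-4,33.5,9.7,-0.075],
  [-4,34.7,9.7,-0.075],
  [-4,35.3,9.7,-0.075],
  [-4,35.3,9.7,-0.075],
  [-4,35.3,9.7,-0.075],
])

```text
time: 6.42
ee_pos: [0.4133, -0.0141, 0.2444]
tcp_rot: [-180.0, 0.0, 86.0]
wrist_force: [0.5, -1.1, -2.0]
opening: 0.0083
grasp_force: 48.9
```

```bash
python3 - <<'E'
from h import *
o,im=snap("w3");print(o["time"],o["ee_pos"],o["tcp_rot"],o["opening"],o["grasp_force"],o["wrist_force"])
s=camera("side")[:,:,::-1];cv2.imwrite("pics/s3.png",s)
W=np.hstack([cv2.resize(im,(400,300)),cv2.resize(s[150:300,180:380],(400,300),interpolation=2)])
W=cv2.convertScaleAbs(W,alpha=1.4);cv2.imwrite("pics/w3b.png",W)
E
```

```text
6.4167 [ 0.41331248 -0.01406907  0.24439371] [-1.79992872e+02  1.17549377e-02  8.60243517e+01] 0.008283791329992405 48.9417439699173 [ 0.49373802 -1.05040739 -1.97217486]
```

View pics/w3b.png

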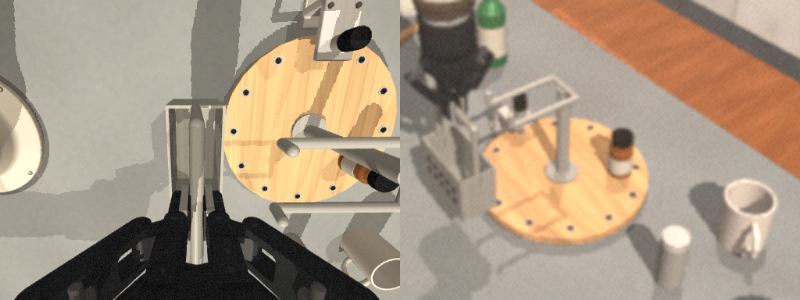

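The caddy hangs upright in front of the hook. The prong ends are visible at (288,147) and (276,213) of the left half, so I'll check the lateral alignment from these.

```bash
python3 - <<'E'
from h import *
np.set_printoptions(precision=4,suppress=True)
o=pickle.load(open("pics/w3.pkl","rb"));k=1.28
a=wplane(o,(288*k,147*k),.24);b=wplane(o,(276*k,213*k),.24)
print(a,b,(a+b)/2, wplane(o,(197*k,112*k),.26))
yaw=np.radians(-3.8);c=np.array([.6065,-.0263]);R=np.array([[np.cos(yaw),-np.sin(yaw)],[np.sin(yaw),np.cos(yaw)]])
for p in(a,b,o["ee_pos"]):print((p[:2]-c)@R)
E
```

```text
[0.4838 0.0171 0.24  ] [ 0.478  -0.0401  0.24  ] [ 0.4809 -0.0115  0.24  ] [0.4183 0.0502 0.26  ]
[-0.1253  0.0352]
[-0.1273 -0.0222]
[-0.1936 -0.0006]
```

Alignment is within a few mm. Insert, then lower onto the prongs.

Request:
servo_tool([
  [1,0,0,0],
  [2.5,0,0,0],
  [4,-0.1,0,0],
  [5.5,-0.2,0,0],
  [7,-0.3,0,0],
  [8.5,-0.4,0,0],
  [10,-0.5,0,0],
  [11.2,-0.6,0,0],
  [11.8,-0.6,0,0],
  [11.8,-0.6,0,0],
  [11.8,-0.6,-0.8,0],
  [11.8,-0.6,-1.6,0],
  [11.8,-0.6,-2.4,0],
  [11.8,-0.6,-3,0],
  [11.8,-0.6,-3.4,0],
  [11.8,-0.6,-3.6,0],
  [11.8,-0.6,-3.6,0],
  [11.8,-0.6,-3.6,0],
])

```text
time: 8.02
ee_pos: [0.5313, -0.0199, 0.2085]
tcp_rot: [180.0, 0.0, 86.0]
wrist_force: [-0.3, 0.1, -2.2]
opening: 0.0076
grasp_force: 48.9
```

```bash
python3 - <<'E'
from h import *
o,im=snap("w4");print(o["time"],o["ee_pos"],o["tcp_rot"],o["opening"],o["grasp_force"],o["wrist_force"])
s=camera("side")[:,:,::-1];cv2.imwrite("pics/s4.png",s)
W=np.hstack([cv2.resize(im,(400,300)),cv2.resize(s[150:300,180:380],(400,300),interpolation=2)])
W=cv2.convertScaleAbs(W,alpha=1.4);cv2.imwrite("pics/w4b.png",W)
E
```

```text
8.0167 [ 0.53129316 -0.01986686  0.20852888] [1.79978824e+02 1.16436829e-03 8.59932120e+01] 0.007588622011278533 48.93846809864044 [-0.29684362  0.13980635 -2.16878424]
```

View pics/w4b.png

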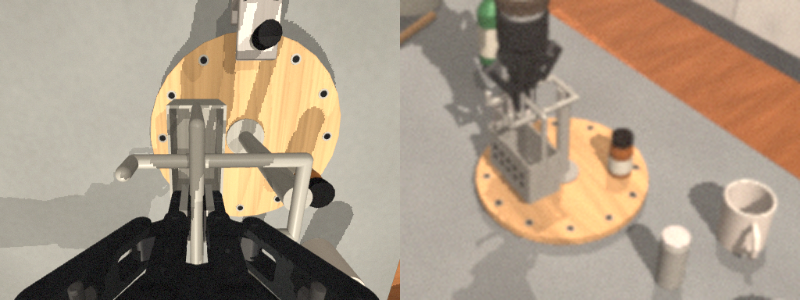

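The bar is over the prong behind its upturned end, and the rack is not carrying it yet. I'll lower in small steps until the load transfers.

Request:
servo_tool([
  [0,0,-0.15,0],
  [0,0,-0.3,0],
  [0,0,-0.3,0],
  [0,0,-0.3,0],
])

```text
time: 8.45
ee_pos: [0.5317, -0.0199, 0.2068]
tcp_rot: [179.9, -0.0, 86.0]
wrist_force: [-2.0, 0.8, 7.1]
opening: 0.0079
grasp_force: 49.9
```

Request:
servo_tool([
  [0,0,0,0],
  [0,0,0,0],
  [0,0,0,0],
  [0,0,0,0],
  [0,0,0,0],
  [0,0,0,0],
  [0,0,0,0],
  [0,0,0,0],
], claw=0.5)

```text
time: 9.12
ee_pos: [0.5313, -0.0199, 0.2052]
tcp_rot: [-180.0, 0.0, 86.0]
wrist_force: [0.7, -0.1, 0.3]
opening: 0.0427
grasp_force: 0.0
```

Request:
servo_tool([
  [0,0,0.5,0],
  [0,0,1.5,0],
  [0,0,3,0],
  [0,0,5,0],
  [0,0,8,0],
  [0,0,11,0],
  [0,0,13,0],
  [0,0,14,0],
  [0,0,14,0],
  [0,0,14,0],
])

```text
time: 9.95
ee_pos: [0.5316, -0.0199, 0.3459]
tcp_rot: [179.9, -0.0, 86.0]
wrist_force: [0.6, -0.7, 0.3]
opening: 0.0427
grasp_force: 0.0
```

```bash
python3 - <<'E'
from h import *
o,im=snap("w5");print(o["time"],o["ee_pos"],o["tcp_rot"],o["opening"],o["grasp_force"],o["wrist_force"])
s=camera("side")[:,:,::-1];cv2.imwrite("pics/s5.png",s)
W=np.hstack([cv2.resize(im,(400,300)),cv2.resize(s[150:300,180:380],(400,300),interpolation=2)])
W=cv2.convertScaleAbs(W,alpha=1.4);cv2.imwrite("pics/w5b.png",W)
E
```

```text
9.95 [ 0.53161893 -0.01990286  0.34591214] [ 1.79921419e+02 -3.20886720e-03  8.59877225e+01] 0.04270827323683201 0.0 [ 0.56302064 -0.74068954  0.30570436]
```

View pics/w5b.png

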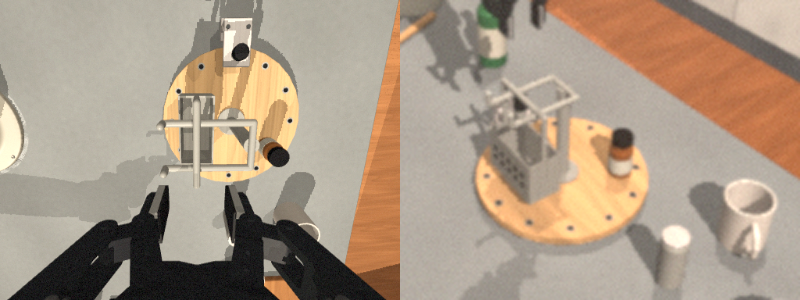

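The caddy hangs upright on both prongs behind the ends, and the gripper is clear. Next I locate the knob (near (240,50) in the left half) by its dark blob.

```bash
python3 - <<'E'
from h import *
np.set_printoptions(precision=4,suppress=True)
o=pickle.load(open("pics/w5.pkl","rb"));im=cv2.imread("pics/w5.png")
m=(im.max(2)<45).astype(np.uint8);m[:40]=0;m[90:]=0;m[:,:280]=0;m[:,340:]=0
n,_,st,ce=cv2.connectedComponentsWithStats(m)
for i in range(1,n):
    if st[i,4]>30:print(st[i],ce[i],wplane(o,ce[i],.099))
E
```

```text
[297  56  22  22 368] [307.5245  66.4783] [0.6152 0.1036 0.099 ]
```

Request:
servo_tool([
  [2,3,0,0],
  [4,6,0,0],
  [6,9,0,0],
  [8,12,0,0],
  [8.4,12.4,-2,0],
  [8.4,12.4,-5,0],
  [8.4,12.4,-8,0],
  [8.4,12.4,-11,0],
  [8.4,12.4,-13,0],
  [8.4,12.4,-14,0],
  [8.4,12.4,-14,0],
  [8.4,12.4,-14,0],
], claw=0.2)

```text
time: 11.05
ee_pos: [0.6151, 0.104, 0.2055]
tcp_rot: [-180.0, 0.0, 86.0]
wrist_force: [-0.1, -1.0, 0.9]
opening: 0.0682
grasp_force: 0.0
```

```bash
python3 - <<'E'
from h import *
o,im=snap("w6");print(o["time"],o["ee_pos"],o["tcp_rot"],o["opening"],o["wrist_force"])
s=camera("side")[:,:,::-1]
W=np.hstack([cv2.resize(im,(400,300)),cv2.resize(s[150:300,180:380],(400,300),interpolation=2)])
W=cv2.convertScaleAbs(W,alpha=1.5);cv2.imwrite("pics/w6b.png",W)
E
```

```text
11.05 [0.61506284 0.10404129 0.20552236] [-1.79969212e+02  7.36228968e-03  8.59869529e+01] 0.06818927889666418 [-0.07447758 -0.95529288  0.93784986]
```

View pics/w6b.png

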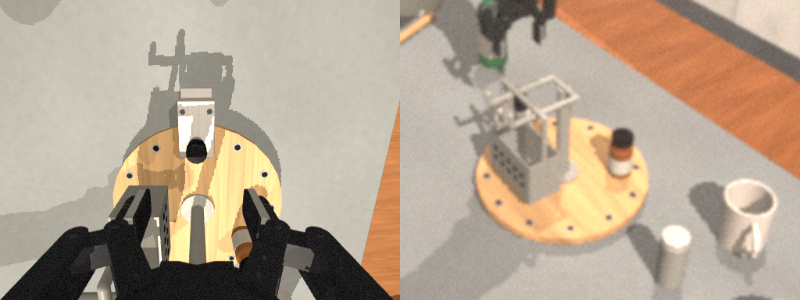

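The knob is at (0.615,0.104), under the gripper, and both fingers are clear of the caddy. Descend and grip.

Request:
servo_tool([
  [0,0,-2,0],
  [0,0,-4,0],
  [0,0,-6,0],
  [0,0,-8,0],
  [0,0,-10,0],
  [0,0,-11.5,0],
  [0,0,-12.3,0],
  [0,0,-12.3,0],
  [0,0,-12.3,0],
])

```text
time: 11.9
ee_pos: [0.6159, 0.1042, 0.0835]
tcp_rot: [179.9, -0.0, 86.0]
wrist_force: [0.5, -0.3, 0.7]
opening: 0.0685
grasp_force: 0.0
```

Request:
servo_tool([
  [0,0,0,0],
  [0,0,0,0],
  [0,0,0,0],
  [0,0,0,0],
  [0,0,0,0],
  [0,0,0,0],
  [0,0,0,0],
  [0,0,0,0],
  [0,0,0,0],
  [0,0,0,0],
], claw=1, force=80)

```text
time: 12.73
ee_pos: [0.6147, 0.1043, 0.0837]
tcp_rot: [-180.0, -0.0, 86.0]
wrist_force: [-7.7, -0.8, 9.0]
opening: 0.0237
grasp_force: 78.4
```

Request:
servo_tool([
  [0,0,0.3,0],
  [0,0,0.6,0],
  [0,0,0.9,0],
  [0,0,1.2,0],
  [0,0,1.5,0],
  [0,0,1.7,0],
  [0,0,1.7,0],
  [0,0,1.7,0],
  [0,0,1.7,0],
  [0,0,1.7,0],
])

```text
time: 13.57
ee_pos: [0.6146, 0.1042, 0.0985]
tcp_rot: [-179.9, 0.0, 86.0]
wrist_force: [-4.3, 2.2, -10.6]
opening: 0.0238
grasp_force: 79.0
```

Request:
servo_tool([
  [0,0,0.1,0],
  [0,0,0.2,0],
  [0,0,0.3,0],
  [0,0,0.3,0],
  [0,0,0.3,0],
])

```text
time: 13.98
ee_pos: [0.6146, 0.1042, 0.1016]
tcp_rot: [-179.9, 0.0, 86.0]
wrist_force: [-3.9, 4.1, -11.8]
opening: 0.024
grasp_force: 79.0
```

Request:
servo_tool([
  [0,0,0.1,0],
  [0,0,0.15,0],
  [0,0,0.15,0],
  [0,0,0.15,0],
  [0,0,0.15,0],
  [0,0,0.15,0],
])

```text
time: 14.48
ee_pos: [0.6146, 0.1042, 0.102]
tcp_rot: [-179.8, 0.0, 86.0]
wrist_force: [-1.9, 5.1, -26.1]
opening: 0.0241
grasp_force: 79.6
```

```bash
python3 - <<'E'
from h import *
o,im=snap("w7");print(o["time"],o["ee_pos"],o["opening"],o["grasp_force"],o["wrist_force"])
s=camera("side")[:,:,::-1]
W=np.hstack([cv2.resize(im,(400,300)),cv2.resize(s[150:300,180:380],(400,300),interpolation=2)])
W=cv2.convertScaleAbs(W,alpha=1.5);cv2.imwrite("pics/w7b.png",W)
E
```

```text
14.4833 [0.61455643 0.10420617 0.10198446] 0.024112598273690652 79.62045907974243 [ -1.92721151   5.07750229 -26.09851079]
```

View pics/w7b.png

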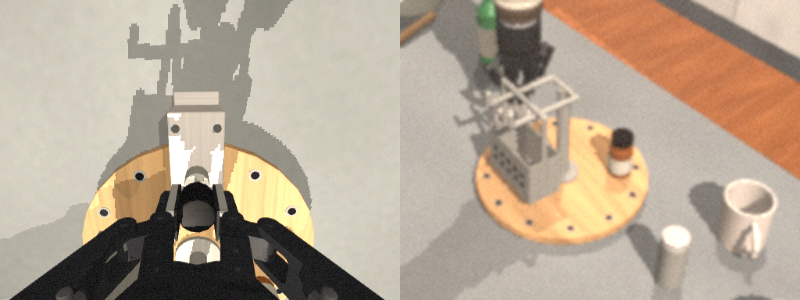

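The knob has reached its stop: the pull jumped to 26 N after 18 mm of travel. The caddy still hangs undisturbed. I'll ease the excess pull slightly, then hand in.

Request:
servo_tool([
  [0,0,-0.07,0],
  [0,0,-0.07,0],
  [0,0,-0.07,0],
  [0,0,-0.07,0],
  [0,0,-0.07,0],
  [0,0,-0.07,0],
])

```text
time: 15.08
ee_pos: [0.6146, 0.1042, 0.102]
tcp_rot: [-179.9, 0.0, 86.0]
wrist_force: [-4.0, 4.4, -22.5]
opening: 0.0238
grasp_force: 79.7
```

```bash
python3 -c "
from workcell import *
o=get_obs();print(o['ee_pos'],o['wrist_force'],o['grasp_force']);print(job_done())"
```

```text
[0.6146     0.10421941 0.10197373] [ -3.9898623    4.41149234 -22.51221145] 79.7187602519989
the job is handed in; nothing more can be done
None
```

The caddy hangs upright on both prongs, let go, and the gripper is holding the plunger knob fully back at its stop (about 18 mm up); the job is handed in at about 15 s, but the hand-in gave no verdict.

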